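# Lever open the heavy lid of the sample chamber

### The job

Open the steel-lidded sample chamber and hold it open for the inspection: first push the upright tab of the safety slide fully home toward the lever, so that its stop post comes out from under the lever, then press the long end of the lever all the way down so that the short end raises the heavy lid. The program finishes while still holding the lever down with the fingers and the lid up. Nothing needs grasping; do not touch the lid with the robot, and leave the bowl, the jar and the spoon where they are.

Things in the scene. Friction and masses are not known exactly. Their poses are not given: they have to be found in the camera images.
- chamber: Fixed apparatus on a dark base plate 440 x 200 x 12 mm (its x -235 to 205 mm). Origin on the table straight under the lever's axle (118 mm up, along y). x points from axle to the white chamber (walls x 95 to 195, y +-90, top 100 mm high); the lever's long end points to -x; y is horizontal. Axle fork: x, y within 30 mm, 140 mm high. Two rails 28 mm high cross the base plate at x -117 to -63.
- press_plate (a point): Centre of the top face of the flat press plate (50 mm along the lever, 56 mm wide) at the end of the lever's long arm, 195 mm from the axle, straight above the chamber's x axis. At rest 200 mm above the table, sloping 0.35 rad down toward the axle; fully down 75 mm above the table, sloping 0.3 rad the other way, within 20 mm of the same x, y. z axis out of the plate.
- lever (a joint): Lever angle, rad: 0 at rest (long end up), grows as the long end goes down, 0.65 at its end stop. The lid's weight brings it back when released. Pressing takes about 3 to 8 N at the plate. While the stop post is beneath it, it moves less than 0.05.
- slide (a joint): Travel of the safety slide, m: starts at 0 to 0.012, fully home at 0.05. It moves along the chamber's -y, stays where it is left, takes about 3 N. Its stop post (20 x 24 mm, 136 mm high) stands under the lever at the start and is clear of it beyond 0.03.
- push_tab (a point): Point on the outer (+y) face of the slide's upright tab, 20 mm below its top. The tab is a plate 60 mm wide (along the chamber's x), 8 mm thick, top 84 mm above the table, at x -90 and, at slide 0, y 162 mm of the chamber. Push this face along the chamber's -y; outside it is free. A flat bar (top 26 mm up) ties it to the stop post.
- bowl: Bystander: empty steel bowl, 110 mm across, 45 mm high; origin under its centre.
- jar: Bystander: closed glass jar, 56 mm across, 85 mm high; origin under its centre.
- spoon: Bystander: metal spoon about 160 mm long lying flat; origin under its middle.
- lid: The heavy steel lid (145 x 180 x 16 mm, about 3 kg), hinged at its far edge (x 195, z 100 mm of the chamber). Origin: middle of the underside of its lever-side edge, which overhangs toward the lever: 100 mm above the table when closed (x 50 mm of the chamber), about 156 mm with the lever fully down. The lever's short end (roller 80 mm from the axle) lifts it from below.

How it is judged:
On the way, in this order (a step that is already met when the one before it is completed fails the run):
1. the safety slide is pushed home (value of joint slide above 0.042 m and value of joint lever below 0.1 rad), for 0.2 s.
2. the lever is pressed down and the lid raised (value of joint lever above 0.57 rad and height (world z) of lid above 0.148 m), for 0.2 s.
At the end, for the whole second after the job is handed in: Through the last second the slide is home (over 42 of 50 mm), the fingers hold the lever down (over 0.57 of 0.65 rad, over 1 N), the lid's lever-side edge is over 148 mm above the table and still (under 15 mm/s), and bowl, jar and spoon are within 30 mm of their starts (all of step 2 and value of joint slide above 0.042 m and linear speed of lid below 0.015 m/s and contact force between the fingers and lever above 1 N and distance of each of bowl, jar, spoon from where it was at the start of the episode below 0.03 m); the arm keeps its last pose, push and grip.
It fails at once if the robot touches the lid (over 1 N) (contact force between any of the fingers, the arm and lid above 1 N).
It fails at once if a bystander is moved or lifted (over 30 mm) (distance of any of bowl, jar, spoon from where it was at the start of the episode above 0.03 m).
It also fails if it takes over 45 s, if anything falls off the work surface, if the arm or the gripper's body presses on something with over 40 N, if the wrist force passes 120 N, or if a joint passes its speed limit or range.

### The arm

A 6-joint arm with a two-finger parallel gripper is mounted at the origin on the work surface. World frame = base frame: x ahead of the robot, y to its left, z up, the work surface at z = 0. Lengths are in m, angles in rad, forces in N, time in s.
With the tool pointing down it reaches from about 0.275 to 0.75 m from the base axis. Payload 10.2 kg.
Tool frame: the origin (TCP) lies on the centre line of the jaws, within the pads' length; the fingertips stand 14 mm ahead of it and the grasp point (between the pads) lies 5 mm behind it; z points along the fingers, y is the line along which they close (so a half turn about z gives the same grasp; the last joint's range is limited). The gripper opens to 85 mm and grips with 20 to 120 N. Pads are 22 mm wide; open, the fingers measure 114 mm over their backs; the gripper's body (76 mm by 85 mm) begins 54 mm behind the grasp point. The pads swing forward as they close: fully open they stand 13 mm farther back than shut.
Start: joints at [1.067, 0.313, 1.498, -0, 1.331, -0.223], TCP at [0.146, 0.504, 0.245] pointing down, gripper open.
Joint ranges: [-2.94, 2.94], [-0.97, 2.17], [0.19, 2.56], [-1.23, 4.37], [0.02, 3.11], [-2.88, 2.88]. Speed limits (rad/s): [2.39, 2.39, 3.01, 3.14, 3.14, 3.14].

### API

Orientations are given as a rotation vector (axis times angle).
In Python, from bench import get_state, imaging, order gives the robot as it stands.
- The arm moves only by the tool apply_moves, never from a script. Its argument "deltas" is a list of rows, each an object of numbers: "tx", "ty", "tz": the shift along the tool's x, y, z in mm; "rx", "ry", "rz": the turn, a rotation vector about the tool's x, y, z in rad. In form: [{"tx": .., "ty": .., "tz": .., "rx": .., "ry": .., "rz": ..}, ...]. A call has 1 to 10 rows; each row shifts and turns the commanded pose from where the row before left it, along the tool's axes as they then stand; what a row does not reach is not made up. A row lasts 1/12 s, in which the tool goes at most 41.7 mm and 7.16 degrees, less where a joint would pass 70% of its speed; a pose out of reach is approached as far as the arm can. A call with a gripper value outside its range is refused whole. "gripper" is the opening, from -1 (shut) to 1 (fully open), so that 0 is half open, set as the call begins (left out, the last holds). The fingers move at their own pace and stop on an object; "grip_force" is the grip in N (left out, the last holds). Time passes only in rows, so rows that do not move let the fingers close. It gives the time, the measured TCP pose, the force, the opening and the grip force at its end, in the units of the state.
- get_state(): the state, without advancing time (a new reading comes with each control period).
- imaging.snapshot(name): name is "scene" or "side" or "wrist"; returns (picture, depth): 420x560x3 uint8, blue, green, red; 420x560 float32, m along the optical axis (not along the pixel's ray), 0 where there is no reading.
- imaging.camera_params(name): a dict with "fx", "fy", "cx", "cy" (pixels), "rvec" (rotation vector, rad) and "tvec" (3), from world to camera coordinates, as OpenCV has them; the wrist camera has in their place "tool_from_camera" (4x4, takes a point from camera to tool coordinates, whose origin is the TCP and whose axes are the flange's). Camera axes: x right, y down, z forward; pixel columns grow to the right and rows downward; lengths in m; the calibration is good to about 2 mm. A picture is of the moment at which its call begins: read the wrist's pose just before it. camera_params takes no time and is no camera call.
- order.hand_in(): hands the job in; it is judged then, once.
The state is a dict: "clock": time; "joint_pos": joint angles; "qd": joint speeds; "effort": joint torques, N m; "tool_pos": TCP position; "ee_rot": TCP orientation; "contact_force": force on the tool from outside, world axes, zero at the start; "torque": the same for the moment, N m; "gripper_width": finger opening in m; "gripper_force": force on a finger pad.
Only numpy, scipy, OpenCV 4.12 (cv2) and the standard library are available. Lean on these libraries where they do the work, as an engineer would, in place of code of your own. Each camera call takes 0.05 s, during which the arm holds its last target. There are 200 camera calls.

## Working session

There is one attempt and no reset: what is moved stays moved. The work goes in short steps, Python scripts to look and compute and a tool call to move; the robot and the scene stay as the last step left them, time stands still between calls to the robot, and variables do not carry over. Pictures are saved under pics/ and viewed, at most 10 in all, crops included, and the job is handed in when it is done.

Besides the shell and the picture viewer there is one more tool, called as name(argument=value, ...), one argument or row to a line, values as JSON. apply_moves: Moves the arm, as the interface text tells. Its arguments: {"type":"object","properties":{"deltas":{"type":"array","items":{"type":"object","properties":{"tx":{"type":"number"},"ty":{"type":"number"},"tz":{"type":"number"},"rx":{"type":"number"},"ry":{"type":"number"},"rz":{"type":"number"}}}},"gripper":{"type":"number"},"grip_force":{"type":"number"}},"required":["deltas"]}

```bash
mkdir -p pics; cat > h.py <<'E'
import numpy as np, cv2
from bench import get_state, imaging, order
from scipy.spatial.transform import Rotation as R
def cloud(n):
    p,d=imaging.snapshot(n); c=imaging.camera_params(n)
    v,u=np.mgrid[:d.shape[0],:d.shape[1]]
    P=np.dstack([(u-c['cx'])/c['fx']*d,(v-c['cy'])/c['fy']*d,d])
    M=R.from_rotvec(np.ravel(c['rvec'])).as_matrix()
    W=(P-np.ravel(c['tvec']))@M
    W[d==0]=np.nan
    return p,W
E
python3 - <<'E'
from h import *
for n in ('scene','side'):
    p,W=cloud(n); cv2.imwrite(f'pics/{n}.png',p); np.save(n,W)
    cv2.imwrite(f'pics/{n}.png',p)
a=np.hstack([cv2.imread('pics/scene.png'),cv2.imread('pics/side.png')])
s=get_state();print(s)
E
```

```text
{'clock': 0.1, 'joint_pos': array([ 1.06657603e+00,  3.13364296e-01,  1.49834957e+00,  3.20052057e-05,
        1.33096661e+00, -2.23395700e-01]), 'qd': array([-0.00155104,  0.00093929, -0.00094161,  0.00063271,  0.00280555,
        0.00159033]), 'effort': array([ 2.73463564e-03, -4.12898111e+01, -2.60141462e+01, -1.85423455e-04,
        3.02487846e-03,  1.71477433e-05]), 'tool_pos': array([0.14540502, 0.50425276, 0.24481185]), 'ee_rot': array([-4.39623738e-01, -3.11026018e+00,  1.57932719e-03]), 'contact_force': array([-0.90843794,  0.07856224, -0.19314581]), 'torque': array([-0.02257577, -0.04941509,  0.00062619]), 'gripper_force': 0.0, 'gripper_width': 0.08496558950082869}
```

View pics/scene.png

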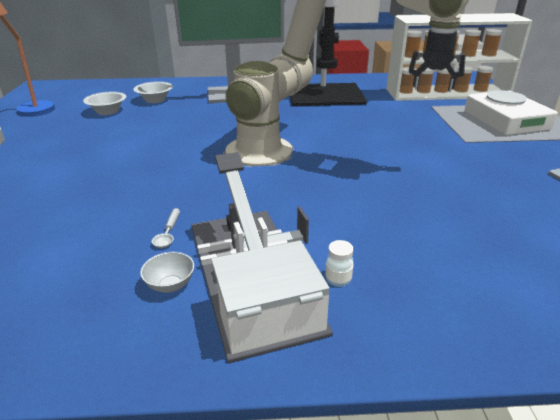

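View pics/side.png

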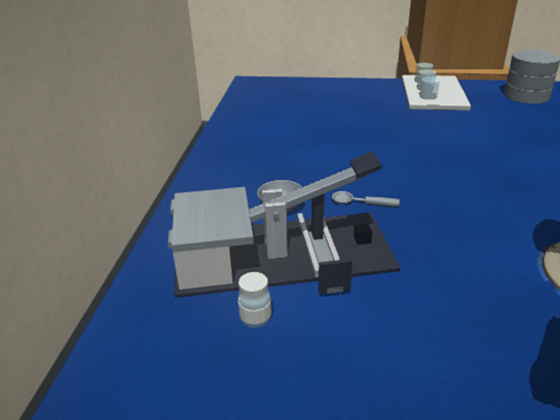

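The scene view shows the lid around (270,275), the press plate at (230,162), the tab at (303,224) and the jar at (340,263). In the side view the tab is at (335,278) and the plate at (366,164).

```bash
python3 - <<'E'
from h import *
S=np.load('scene.npy');D=np.load('side.npy')
def pts(W,u0,u1,v0,v1):
    w=W[v0:v1,u0:u1].reshape(-1,3); return w[~np.isnan(w[:,0])]
a=pts(S,205,335,240,320); l=a[(a[:,2]>.108)&(a[:,2]<.125)]
r=cv2.minAreaRect(l[:,:2].astype(np.float32)*1000); print('lid',r,len(l),np.median(l[:,2]))
b=pts(D,170,255,188,245); l=b[(b[:,2]>.108)&(b[:,2]<.125)]
print('lid side',cv2.minAreaRect(l[:,:2].astype(np.float32)*1000),len(l))
for n,W,B in(('plate',S,(218,243,153,172)),('plate',D,(350,384,152,178))):
    q=pts(W,*B); q=q[(q[:,2]>.17)&(q[:,2]<.23)]; print(n,len(q),q.min(0),q.max(0),np.median(q,0))
q=pts(D,318,352,260,296); q=q[(q[:,2]>.03)&(q[:,2]<.09)]; print('tab',len(q),q.min(0),q.max(0),np.median(q,0))
# outer-face line fit of tab
f=q[q[:,2]<.078]; print(cv2.fitLine(f[:,:2].astype(np.float32),cv2.DIST_HUBER,0,.01,.01).ravel())
q=pts(S,325,355,240,285); q=q[(q[:,2]>.02)&(q[:,2]<.1)]; print('jar',len(q),np.median(q,0),q.max(0),q.min(0))
E
```

```text
lid ((745.861572265625, 8.993011474609375), (201.84146118164062, 180.619873046875), 14.958236694335938) 6041 0.11613754665549175
lid side ((758.7434692382812, 13.733871459960938), (165.00405883789062, 185.56890869140625), 15.345317840576172) 4205
plate 431 [ 0.44303192 -0.08952025  0.18090375] [ 0.50155998 -0.03498572  0.20844711] [ 0.47741872 -0.06205661  0.1970419 ]
plate 591 [ 0.43969428 -0.09404071  0.1724304 ] [ 0.49749097 -0.02868736  0.20853339] [ 0.47143234 -0.05119841  0.19692639]
tab 838 [0.48932684 0.09475688 0.03006539] [0.54817479 0.11400387 0.08754187] [0.51963039 0.10464896 0.06003006]
[0.96732664 0.25353336 0.5174448  0.10424278]
jar 932 [0.67580005 0.16284708 0.06185267] [0.68838565 0.19302778 0.08829739] [0.63443168 0.13771143 0.02011683]
```

apply_moves(
  deltas=[
    {"rz": -0.11},
    {"rz": -0.11},
    {"rz": -0.11},
    {"rz": -0.11},
    {"rz": -0.1},
    {},
    {},
  ],
  gripper=-1,
)

```text
schema error: expected keys tx, ty, tz, rx, ry, rz
```

apply_moves(
  deltas=[
    {"tx": -17,"ty": -29},
    {"tx": -17,"ty": -29},
    {"tx": -17,"ty": -29},
    {"tx": -17,"ty": -29},
    {"tx": -17,"ty": -29},
    {"tx": -17,"ty": -29},
    {"tx": -17,"ty": -29},
    {"tx": -17,"ty": -29},
    {"tx": -17,"ty": -29},
    {"tx": -17,"ty": -29},
  ],
)

```text
schema error: expected keys tx, ty, tz, rx, ry, rz
```

apply_moves(
  deltas=[
    {"tx": -17,"ty": -29},
    {"tx": -17,"ty": -29},
    {"tx": -17,"ty": -29},
    {"tx": -17,"ty": -29},
    {"tx": -17,"ty": -29},
    {},
    {},
    {},
  ],
)

```text
schema error: expected keys tx, ty, tz, rx, ry, rz
```

All six keys are needed in each row.

apply_moves(
  deltas=[
    {"tx": 0,"ty": 0,"tz": 0,"rx": 0,"ry": 0,"rz": -0.11},
    {"tx": 0,"ty": 0,"tz": 0,"rx": 0,"ry": 0,"rz": -0.11},
    {"tx": 0,"ty": 0,"tz": 0,"rx": 0,"ry": 0,"rz": -0.11},
    {"tx": 0,"ty": 0,"tz": 0,"rx": 0,"ry": 0,"rz": -0.11},
    {"tx": 0,"ty": 0,"tz": 0,"rx": 0,"ry": 0,"rz": -0.1},
    {"tx": 0,"ty": 0,"tz": 0,"rx": 0,"ry": 0,"rz": 0},
    {"tx": 0,"ty": 0,"tz": 0,"rx": 0,"ry": 0,"rz": 0},
  ],
  gripper=-1,
)

```text
clock: 0.68
tool_pos: [0.1455, 0.5044, 0.2451]
ee_rot: [0.401, -3.116, 0.001]
contact_force: [0.4, 0.3, 0.4]
gripper_width: 0.0006
gripper_force: 0.0
```

apply_moves(
  deltas=[
    {"tx": -17,"ty": -29,"tz": 0,"rx": 0,"ry": 0,"rz": 0},
    {"tx": -17,"ty": -29,"tz": 0,"rx": 0,"ry": 0,"rz": 0},
    {"tx": -17,"ty": -29,"tz": 0,"rx": 0,"ry": 0,"rz": 0},
    {"tx": -17,"ty": -29,"tz": 0,"rx": 0,"ry": 0,"rz": 0},
    {"tx": -17,"ty": -29,"tz": 0,"rx": 0,"ry": 0,"rz": 0},
    {"tx": -17,"ty": -29,"tz": 0,"rx": 0,"ry": 0,"rz": 0},
    {"tx": -17,"ty": -29,"tz": 0,"rx": 0,"ry": 0,"rz": 0},
    {"tx": -17,"ty": -29,"tz": 0,"rx": 0,"ry": 0,"rz": 0},
    {"tx": 0,"ty": 0,"tz": 0,"rx": 0,"ry": 0,"rz": 0},
    {"tx": 0,"ty": 0,"tz": 0,"rx": 0,"ry": 0,"rz": 0},
  ],
)

```text
clock: 1.52
tool_pos: [0.3372, 0.3142, 0.2452]
ee_rot: [0.397, -3.116, -0.0]
contact_force: [-1.2, 0.8, 0.2]
gripper_width: -0.0002
gripper_force: 0.0
```

apply_moves(
  deltas=[
    {"tx": -17,"ty": -28,"tz": 0,"rx": 0,"ry": 0,"rz": 0},
    {"tx": -17,"ty": -28,"tz": 0,"rx": 0,"ry": 0,"rz": 0},
    {"tx": -17,"ty": -28,"tz": 0,"rx": 0,"ry": 0,"rz": 0},
    {"tx": -17,"ty": -28,"tz": 0,"rx": 0,"ry": 0,"rz": 0},
    {"tx": -17,"ty": -28,"tz": 0,"rx": 0,"ry": 0,"rz": 0},
    {"tx": -17,"ty": -28,"tz": 0,"rx": 0,"ry": 0,"rz": 0},
    {"tx": -17,"ty": -28,"tz": 0,"rx": 0,"ry": 0,"rz": 0},
    {"tx": 0,"ty": 0,"tz": 0,"rx": 0,"ry": 0,"rz": 0},
    {"tx": 0,"ty": 0,"tz": 0,"rx": 0,"ry": 0,"rz": 0},
  ],
)

```text
clock: 2.27
tool_pos: [0.5018, 0.1563, 0.2448]
ee_rot: [0.402, -3.115, -0.001]
contact_force: [-0.4, 0.6, -0.3]
gripper_width: 0.0001
gripper_force: 0.0
```

apply_moves(
  deltas=[
    {"tx": 0,"ty": 0,"tz": 25,"rx": 0,"ry": 0,"rz": 0},
    {"tx": 0,"ty": 0,"tz": 25,"rx": 0,"ry": 0,"rz": 0},
    {"tx": 0,"ty": 0,"tz": 25,"rx": 0,"ry": 0,"rz": 0},
    {"tx": 0,"ty": 0,"tz": 25,"rx": 0,"ry": 0,"rz": 0},
    {"tx": 0,"ty": 0,"tz": 25,"rx": 0,"ry": 0,"rz": 0},
    {"tx": 0,"ty": 0,"tz": 25,"rx": 0,"ry": 0,"rz": 0},
    {"tx": 0,"ty": 0,"tz": 25,"rx": 0,"ry": 0,"rz": 0},
    {"tx": 0,"ty": 0,"tz": 10,"rx": 0,"ry": 0,"rz": 0},
    {"tx": 0,"ty": 0,"tz": 0,"rx": 0,"ry": 0,"rz": 0},
    {"tx": 0,"ty": 0,"tz": 0,"rx": 0,"ry": 0,"rz": 0},
  ],
)

```text
clock: 3.1
tool_pos: [0.5016, 0.157, 0.0611]
ee_rot: [-0.407, 3.115, 0.0]
contact_force: [0.2, 0.2, 0.3]
gripper_width: -0.0001
gripper_force: 0.0
```

```bash
python3 - <<'E'
from h import *
p,W=cloud('side'); cv2.imwrite('pics/side2.png',cv2.resize(p[120:320,150:430],(784,560)))
E
```

```text
(no output)
```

View pics/side2.png

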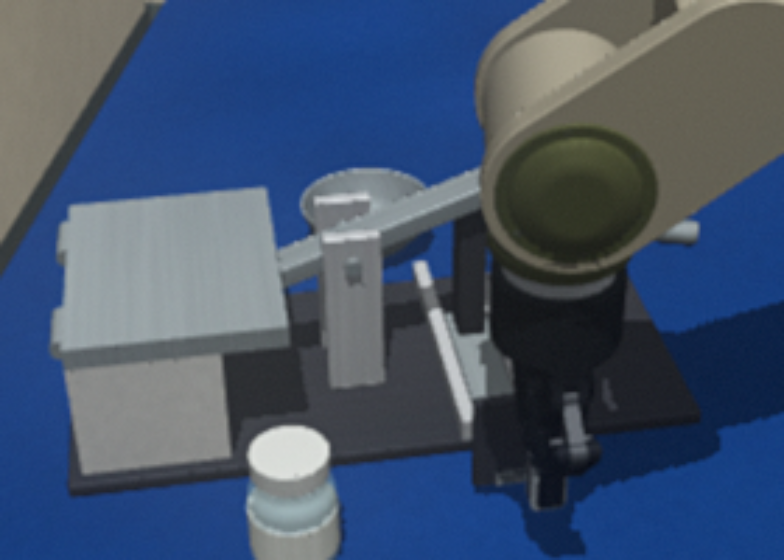

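The fingertips (547,490 in the crop) stand in front of the tab's outer face, near its middle; the post is still under the lever. Next I push along tool -y.

apply_moves(
  deltas=[
    {"tx": 0,"ty": -8,"tz": 0,"rx": 0,"ry": 0,"rz": 0},
    {"tx": 0,"ty": -8,"tz": 0,"rx": 0,"ry": 0,"rz": 0},
    {"tx": 0,"ty": -8,"tz": 0,"rx": 0,"ry": 0,"rz": 0},
    {"tx": 0,"ty": -8,"tz": 0,"rx": 0,"ry": 0,"rz": 0},
    {"tx": 0,"ty": -8,"tz": 0,"rx": 0,"ry": 0,"rz": 0},
    {"tx": 0,"ty": -5,"tz": 0,"rx": 0,"ry": 0,"rz": 0},
    {"tx": 0,"ty": -5,"tz": 0,"rx": 0,"ry": 0,"rz": 0},
    {"tx": 0,"ty": -5,"tz": 0,"rx": 0,"ry": 0,"rz": 0},
    {"tx": 0,"ty": -5,"tz": 0,"rx": 0,"ry": 0,"rz": 0},
    {"tx": 0,"ty": 0,"tz": 0,"rx": 0,"ry": 0,"rz": 0},
  ],
)

```text
clock: 3.98
tool_pos: [0.5173, 0.0973, 0.0603]
ee_rot: [-0.405, 3.115, -0.001]
contact_force: [-0.1, 0.9, -0.1]
gripper_width: -0.0003
gripper_force: 0.2
```

apply_moves(
  deltas=[
    {"tx": 0,"ty": -4,"tz": 0,"rx": 0,"ry": 0,"rz": 0},
    {"tx": 0,"ty": -4,"tz": 0,"rx": 0,"ry": 0,"rz": 0},
    {"tx": 0,"ty": -4,"tz": 0,"rx": 0,"ry": 0,"rz": 0},
    {"tx": 0,"ty": 0,"tz": 0,"rx": 0,"ry": 0,"rz": 0},
  ],
)

```text
clock: 4.32
tool_pos: [0.5203, 0.0858, 0.0602]
ee_rot: [0.405, -3.115, 0.0]
contact_force: [0.7, 0.4, 1.5]
gripper_width: 0.0001
gripper_force: 0.6
```

apply_moves(
  deltas=[
    {"tx": 0,"ty": -3,"tz": 0,"rx": 0,"ry": 0,"rz": 0},
    {"tx": 0,"ty": -3,"tz": 0,"rx": 0,"ry": 0,"rz": 0},
    {"tx": 0,"ty": -3,"tz": 0,"rx": 0,"ry": 0,"rz": 0},
  ],
)

```text
clock: 4.57
tool_pos: [0.5219, 0.0795, 0.0603]
ee_rot: [0.404, -3.115, -0.006]
contact_force: [-4.3, 32.0, 7.6]
gripper_width: 0.0002
gripper_force: 17.2
```

```bash
python3 - <<'E'
from h import *
p,W=cloud('side'); cv2.imwrite('pics/side3.png',cv2.resize(p[120:320,150:430],(784,560)))
E
```

```text
(no output)
```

View pics/side3.png

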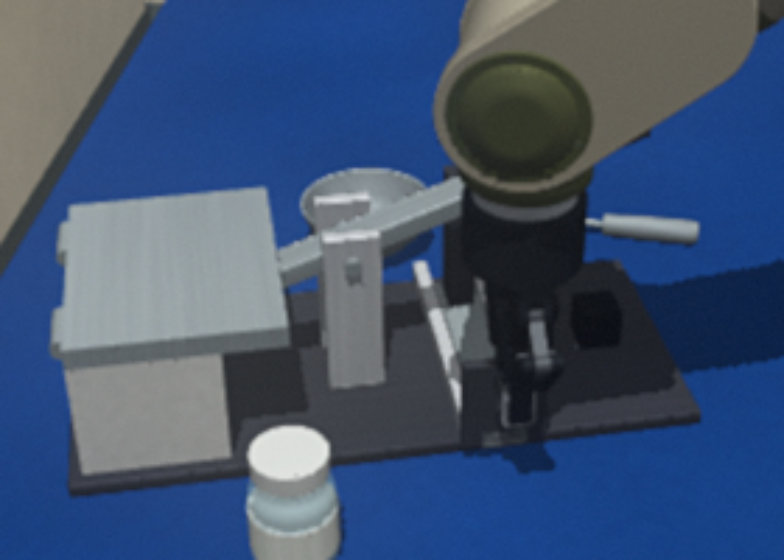

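The reading of 32 N means the slide is at its end stop. In the crop the post now stands beyond the lever at (455,180). Next I back off, rise and go over the plate.

apply_moves(
  deltas=[
    {"tx": 0,"ty": 0,"tz": 0,"rx": 0,"ry": 0,"rz": 0},
    {"tx": 0,"ty": 2,"tz": 0,"rx": 0,"ry": 0,"rz": 0},
    {"tx": 0,"ty": 10,"tz": 0,"rx": 0,"ry": 0,"rz": 0},
    {"tx": 0,"ty": 15,"tz": 0,"rx": 0,"ry": 0,"rz": 0},
    {"tx": 0,"ty": 15,"tz": 0,"rx": 0,"ry": 0,"rz": 0},
    {"tx": 0,"ty": 0,"tz": -25,"rx": 0,"ry": 0,"rz": 0},
    {"tx": 0,"ty": 0,"tz": -30,"rx": 0,"ry": 0,"rz": 0},
    {"tx": 0,"ty": 0,"tz": -30,"rx": 0,"ry": 0,"rz": 0},
    {"tx": 0,"ty": 0,"tz": -30,"rx": 0,"ry": 0,"rz": 0},
    {"tx": 0,"ty": 0,"tz": -30,"rx": 0,"ry": 0,"rz": 0},
  ],
)

```text
clock: 5.45
tool_pos: [0.5112, 0.1185, 0.2066]
ee_rot: [0.406, -3.115, 0.001]
contact_force: [1.2, -1.0, -0.6]
gripper_width: -0.0001
gripper_force: 0.0
```

apply_moves(
  deltas=[
    {"tx": 0,"ty": 0,"tz": -30,"rx": 0,"ry": 0,"rz": 0},
    {"tx": 0,"ty": 0,"tz": -30,"rx": 0,"ry": 0,"rz": 0},
    {"tx": 15,"ty": -26,"tz": 0,"rx": 0,"ry": 0,"rz": 0},
    {"tx": 15,"ty": -26,"tz": 0,"rx": 0,"ry": 0,"rz": 0},
    {"tx": 15,"ty": -26,"tz": 0,"rx": 0,"ry": 0,"rz": 0},
    {"tx": 15,"ty": -26,"tz": 0,"rx": 0,"ry": 0,"rz": 0},
    {"tx": 15,"ty": -26,"tz": 0,"rx": 0,"ry": 0,"rz": 0},
    {"tx": 15,"ty": -28,"tz": 0,"rx": 0,"ry": 0,"rz": 0},
    {"tx": 0,"ty": 0,"tz": 0,"rx": 0,"ry": 0,"rz": 0},
    {"tx": 0,"ty": 0,"tz": 0,"rx": 0,"ry": 0,"rz": 0},
  ],
)

```text
clock: 6.28
tool_pos: [0.4649, -0.0583, 0.2652]
ee_rot: [0.402, -3.115, 0.0]
contact_force: [-0.5, 0.3, 0.0]
gripper_width: 0.0001
gripper_force: 0.0
```

```bash
python3 - <<'E'
from h import *
s=get_state(); print(s['tool_pos'])
p,W=cloud('scene'); q=cv2.resize(p[120:300,150:380],(690,540)); cv2.imwrite('pics/scene4.png',q)
p,W=cloud('side'); f=W[235:300,300:360].reshape(-1,3); f=f[(f[:,2]>.04)&(f[:,2]<.09)]; f=f[f[:,1]>.03];print('tab',np.median(f,0),len(f))
E
```

```text
[ 0.46487024 -0.05832227  0.26517786]
tab [0.52855582 0.06705456 0.06527747] 669
```

View pics/scene4.png

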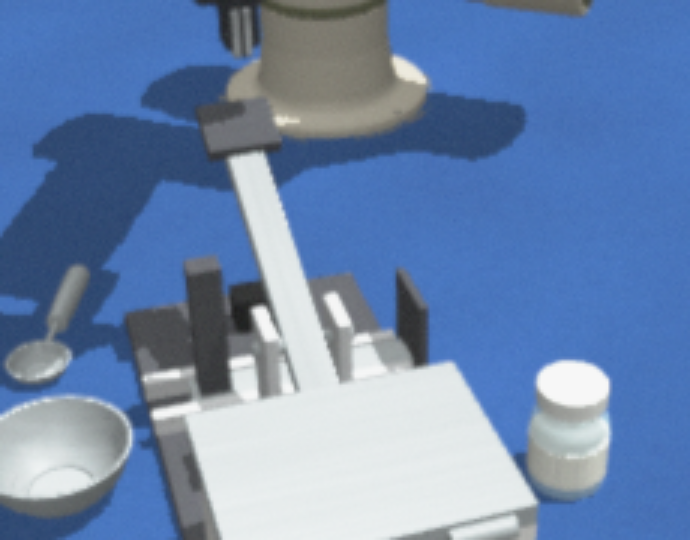

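The post (205,320 in the crop) is clear of the lever, the tab has moved 38 mm, and the fingers are above the press plate (240,125). Next I press down.

apply_moves(
  deltas=[
    {"tx": 0,"ty": 0,"tz": 20,"rx": 0,"ry": 0,"rz": 0},
    {"tx": 0,"ty": 0,"tz": 15,"rx": 0,"ry": 0,"rz": 0},
    {"tx": 0,"ty": 0,"tz": 8,"rx": 0,"ry": 0,"rz": 0},
    {"tx": 0,"ty": 0,"tz": 6,"rx": 0,"ry": 0,"rz": 0},
    {"tx": 0,"ty": 0,"tz": 6,"rx": 0,"ry": 0,"rz": 0},
    {"tx": 0,"ty": 0,"tz": 6,"rx": 0,"ry": 0,"rz": 0},
    {"tx": 0,"ty": 0,"tz": 6,"rx": 0,"ry": 0,"rz": 0},
    {"tx": 0,"ty": 0,"tz": 6,"rx": 0,"ry": 0,"rz": 0},
  ],
)

```text
clock: 7.05
tool_pos: [0.4658, -0.0573, 0.1936]
ee_rot: [-0.407, 3.113, -0.003]
contact_force: [-3.0, -0.7, 9.3]
gripper_width: -0.0001
gripper_force: 4.4
```

apply_moves(
  deltas=[
    {"tx": 0,"ty": 0,"tz": 8,"rx": 0,"ry": 0,"rz": 0},
    {"tx": 0,"ty": 0,"tz": 8,"rx": 0,"ry": 0,"rz": 0},
    {"tx": 0,"ty": 0,"tz": 8,"rx": 0,"ry": 0,"rz": 0},
    {"tx": 0,"ty": 0,"tz": 8,"rx": 0,"ry": 0,"rz": 0},
    {"tx": 0,"ty": 0,"tz": 8,"rx": 0,"ry": 0,"rz": 0},
    {"tx": 0,"ty": 0,"tz": 8,"rx": 0,"ry": 0,"rz": 0},
    {"tx": 0,"ty": 0,"tz": 8,"rx": 0,"ry": 0,"rz": 0},
  ],
)

```text
clock: 7.63
tool_pos: [0.4652, -0.0574, 0.1371]
ee_rot: [0.408, -3.115, 0.002]
contact_force: [-7.8, -3.1, 11.8]
gripper_width: -0.0001
gripper_force: 5.7
```

apply_moves(
  deltas=[
    {"tx": 0,"ty": 0,"tz": 7,"rx": 0,"ry": 0,"rz": 0},
    {"tx": 0,"ty": 0,"tz": 7,"rx": 0,"ry": 0,"rz": 0},
    {"tx": 0,"ty": 0,"tz": 7,"rx": 0,"ry": 0,"rz": 0},
    {"tx": 0,"ty": 0,"tz": 6,"rx": 0,"ry": 0,"rz": 0},
    {"tx": 0,"ty": 0,"tz": 5,"rx": 0,"ry": 0,"rz": 0},
    {"tx": 0,"ty": 0,"tz": 4,"rx": 0,"ry": 0,"rz": 0},
    {"tx": 0,"ty": 0,"tz": 3,"rx": 0,"ry": 0,"rz": 0},
  ],
)

```text
clock: 8.22
tool_pos: [0.4672, -0.0572, 0.0987]
ee_rot: [-0.406, 3.11, -0.003]
contact_force: [2.6, 1.8, 10.6]
gripper_width: -0.0
gripper_force: 4.2
```

apply_moves(
  deltas=[
    {"tx": 0,"ty": 0,"tz": 2,"rx": 0,"ry": 0,"rz": 0},
    {"tx": 0,"ty": 0,"tz": 2,"rx": 0,"ry": 0,"rz": 0},
    {"tx": 0,"ty": 0,"tz": 2,"rx": 0,"ry": 0,"rz": 0},
    {"tx": 0,"ty": 0,"tz": 0,"rx": 0,"ry": 0,"rz": 0},
  ],
)

```text
clock: 8.55
tool_pos: [0.4674, -0.0573, 0.0941]
ee_rot: [-0.407, 3.11, -0.004]
contact_force: [-2.9, 3.3, 22.5]
gripper_width: 0.0001
gripper_force: 11.0
```

The force has risen to 22 N, so the lever is at its end stop. I'll check the lid and slide before handing in.

apply_moves(
  deltas=[
    {"tx": 0,"ty": 0,"tz": 0,"rx": 0,"ry": 0,"rz": 0},
    {"tx": 0,"ty": 0,"tz": 0,"rx": 0,"ry": 0,"rz": 0},
    {"tx": 0,"ty": 0,"tz": 0,"rx": 0,"ry": 0,"rz": 0},
    {"tx": 0,"ty": 0,"tz": 0,"rx": 0,"ry": 0,"rz": 0},
  ],
)

```text
clock: 8.88
tool_pos: [0.4674, -0.0573, 0.0941]
ee_rot: [-0.407, 3.109, -0.004]
contact_force: [-3.3, 3.3, 22.1]
gripper_width: 0.0
gripper_force: 10.9
```

```bash
python3 - <<'E'
from h import *
p,W=cloud('side'); cv2.imwrite('pics/side5.png',cv2.resize(p[120:320,150:430],(784,560)))
f=W[150:260,165:262].reshape(-1,3); d=f[:,:2]-[.645,-.013]; x=d@[.966,.259]; y=d@[-.259,.966]
for lo in (.05,.07,.1,.15): 
    m=(x>lo)&(x<lo+.02)&(abs(y)<.07)&(f[:,2]>.09); print(lo,m.sum(),np.percentile(f[m,2],[10,50,90]) if m.any() else '')
print(get_state()['contact_force'])
E
```

```text
0.05 263 [0.14227912 0.16763486 0.17250917]
0.07 413 [0.16282179 0.16641608 0.16976114]
0.1 401 [0.14998698 0.15349835 0.15709063]
0.15 400 [0.12828093 0.13176779 0.13544545]
[-2.42558627  3.70856991 22.72701597]
```

View pics/side5.png

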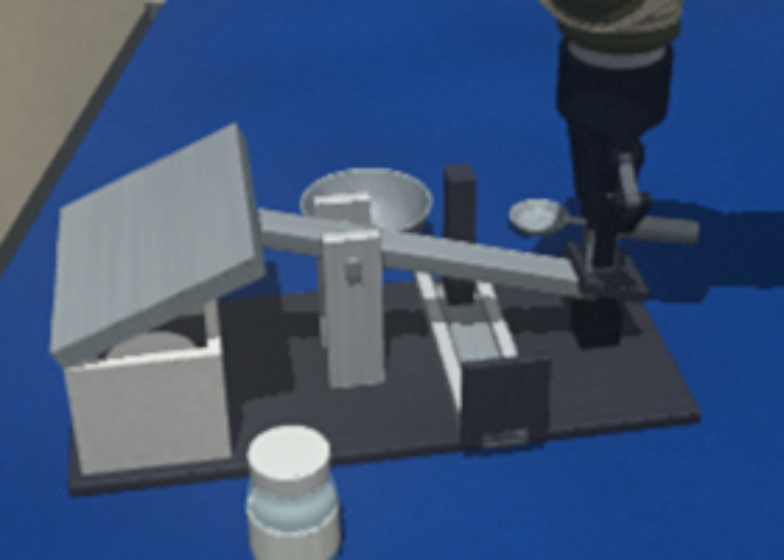

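The lid is raised, with its edge at about 156 mm. The lever is down under the fingers at (600,275), the slide is home, and the bystanders haven't moved.

```bash
python3 -c "
from bench import order
print(order.hand_in())"
```

```text
the job is handed in; nothing more can be done
None
```

I handed the job in with the slide pushed home, the lever held fully down by the fingers (about 22 N) and the lid's edge at about 156 mm; the hand-in returned no verdict.

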